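Dispense one dish and slide it into the taped square

ROBOT

A 6-joint arm with a two-finger parallel gripper is mounted at the origin on a cart in front of the work surface, level with it; the furniture and walls round the work are solid. World frame = base frame: x ahead of the robot, y to its left, z up, the work surface at z = 0. Lengths are in m, angles in rad, forces in N, time in s.
With the tool pointing down it reaches from about 0.15 to 0.775 m from the base axis. Payload 6.1 kg.
Tool frame: the origin (TCP) lies midway between the tips of the shut fingers; the grasp point (between the pads) lies 19 mm behind it; z points along the fingers, y is the line along which they close (so a half turn about z gives the same grasp; the last joint's range is limited). The gripper opens to 85 mm and grips with 20 to 120 N. Pads are 22 mm wide; open, the fingers measure 114 mm over their backs; the gripper's body (76 mm by 85 mm) begins 54 mm behind the grasp point. The pads swing forward as they close: fully open they stand 13 mm farther back than shut.
Start: joints at [1.203, 0.126, -0.04, 1.405, 0, 1.571], TCP at [0.189, 0.49, 0.231] pointing down, gripper open.
Joint ranges: [-2.72, 2.72], [-0.95, 1.95], [-1.27, 1.35], [-1.78, 2.02], [-1.46, 1.47], [-3.14, 3.14]. Speed limits (rad/s): [2.39, 2.39, 3.01, 3.14, 3.14, 3.14].

INTERFACE

Orientations are given as [roll, pitch, yaw] about the fixed x, y, z axes, in that order (R = Rz(yaw) Ry(pitch) Rx(roll)).
In Python, from workcell import env gives the robot as it stands.
- The arm moves only by the tool play_rows, never from a script. Its argument "commands" is a list of rows, each a list of 6 numbers: the shift along the tool's x, y, z scaled (see below), then the turn, a rotation vector about the tool's x, y, z scaled (see below). In form: [[dx, dy, dz, wx, wy, wz], ...]. A call has 1 to 20 rows; each row shifts and turns the commanded pose from where the row before left it, along the tool's axes as they then stand; what a row does not reach is not made up. The controller multiplies each number of a shift by 0.15 m and each number of a turn by pi/2 rad. A row lasts 1/10 s, in which the tool goes at most 50 mm and 8.59 degrees, less where a joint would pass 70% of its speed; a pose out of reach is approached as far as the arm can. A call with a number of a shift or a turn outside -1 to 1 is refused whole. A call with a gripper value outside its range is refused whole. "jaw" is the closure, from 0 (fully open) to 1 (shut), set as the call begins (left out, the last holds). The fingers move at their own pace and stop on an object; "squeeze" is the grip in N (left out, the last holds). Time passes only in rows, so rows that do not move let the fingers close. It gives the time, the measured TCP pose, the force, the opening and the grip force at its end, in the units of the state.
- env.observe(): the state, without advancing time (a new reading comes with each control period).
- env.snapshot(name): name is "scene" or "side" or "wrist"; returns (picture, depth): 400x640x3 uint8, blue, green, red; 400x640 float32, m along the optical axis (not along the pixel's ray), 0 where there is no reading.
- env.calibration(name): a dict with "camera_matrix" (3x3 intrinsics, pixels), "D" ([k1, k2, p1, p2, k3] as OpenCV has them; the pictures are not rectified), "R" (3x3) and "t" (3): a world point X has camera coordinates R X + t. Camera axes: x right, y down, z forward; pixel columns grow to the right and rows downward; lengths in m; the calibration is good to about 2 mm. A picture is of the moment at which its call begins: read the wrist's pose just before it. calibration takes no time and is no camera call; for the wrist camera it gives the pose at the moment of the call.
- env.job_done(): hands the job in; it is judged then, once.
Trained networks look in the newest picture that a camera, given by its name, has taken for a name from the list of things; names that differ only in an ending like _2 or _b are one class to them, and where a whole thing is asked for, a point or a joint stands for the part that bears it (a point fixed in the world has none). Each returns a list of dicts, best first, with "conf" (0 to 1); they miss things now and then, are a little off and sometimes report something else, mostly with a low value. They report only what shows in the picture. A call takes as long as a camera call. They do not tell look-alikes from the thing itself.
- env.search_frame(name, camera): "rect" ([left, top, right, bottom] in pixels, round what is visible of it).
- env.silhouettes(name, camera): "mask" (400x640 bool, what is visible of it) and "rect" ([left, top, right, bottom] in pixels, round what is visible of it).
The state is a dict: "clock": time; "qpos": joint angles; "qvel": joint speeds; "tau": joint torques, N m; "position": TCP position; "orientation": TCP orientation; "ft_force": force on the tool from outside, world axes, zero at the start; "torque": the same for the moment, N m; "finger_gap": opening from 0.0 (shut) to 1.0 (fully open); "grip_force": force on a finger pad.
Only numpy, scipy, OpenCV 4.12 (cv2) and the standard library are available. Lean on these libraries where they do the work, as an engineer would, in place of code of your own. Each camera call takes 0.05 s, during which the arm holds its last target. There are 200 camera calls.

TASK

Press the plunger of the dish dispenser all the way down once and let it come back up, so that just one dish comes out at the front. Then, without lifting it, push that dish across the worktop with the fingertips until it lies wholly inside the white taped square, and leave it there lying flat. Leave the other dishes in the dispenser, and do not disturb the vials and beakers standing about.

Things in the scene. Friction and masses are not known exactly. Their poses are not given: they have to be found in the camera images.
- dispenser: Dish dispenser, fixed. Origin on the worktop under the middle of its magazine; dishes come out along its -x. Magazine: clear walls, open top, x -26 to 22 mm, 51 mm wide, 50 mm high, a stack of three dishes in it, exit slot 16 mm high along the worktop at the front. Behind it a grey housing, x 22 to 114 mm, 56 mm wide, 48 mm high; feet 4 mm high reach 46 mm to either side.
- plunger (a joint): Plunger travel, m: 0 up, 0.028 fully down. Straight down, spring return, damped: 2.5 N to start, 5 N held fully down, plus 4 N at 0.1 m/s. It drives a pusher (12 mm high, 3.07 times the travel) that slides the lowest dish out on the worktop and goes back with the plunger; then the next dish drops. Every full press ejects a dish.
- plunger_top (a point): Middle of the top of the plunger's round black knob (32 mm diameter, flat top), 75 mm behind the dispenser's origin (its +x), 91 mm above the worktop when up. It moves with the plunger.
- dish_exit (a point): Fixed point on the worktop, 80 mm in front of the dispenser's origin (its -x), 54 mm from its front face: about where the middle of the ejected dish comes to lie after a slow press (0.05 m/s); after a very fast one (0.25 m/s) it coasts up to 0.11 m farther.
- dish_1: The lowest dish in the magazine, the one that comes out: closed round white plastic dish, lid fixed, 40 mm diameter, 14 mm high, about 20 to 30 g, slides on the worktop. Origin: centre of its underside, z up.
- dish_2: The same kind of dish, second from below in the magazine; drops to the worktop inside the magazine after the first is out.
- dish_3: The same kind of dish, the topmost in the magazine.
- square_mark: Square outline of white tape stuck flat on the worktop (no height to catch on), 78 mm inside, tape 6 mm wide, 90 mm outside. To the left or right in front of the dispenser. Origin: its middle, axes along its sides.
- round_mark: Round outline of the same tape, 78 mm inside diameter, on the other side; a vial stands in it. Not the place for the dish. Origin: its middle.
- vial_a: White screw-cap vial, 27 mm diameter, 51 mm high, loose, standing in the round outline. Origin: centre of its underside.
- vial_b: Another such vial, loose, standing at the right, beyond the taped mark there. Origin: centre of its underside.
- beaker_a: Small glass beaker with leaves, 50 x 55 mm, 62 mm high, loose, standing to the left of the dispenser. Origin: centre of its underside.
- beaker_b: Small glass beaker with leaves, 50 x 55 mm, 62 mm high, loose, standing to the right of the dispenser. Origin: centre of its underside.
Things that resemble listed ones, but are neither listed nor needed, are in the scene too. What is shaped like the dish_3 but black or blue is not meant.

How it is judged:
On the way:
1. the plunger is pressed fully down (at least 24 mm) and the lowest dish has come out of the slot (value of joint plunger above 0.024 m and x of dish_1 in the frame of dispenser below -0.06 m), for 0.05 s.
At the end, for the whole second after the job is handed in: The ejected dish lies flat and at rest on the worktop inside the taped square (its centre within 20 mm of the square's middle along each side), the plunger is up again (within 4 mm), and the other two dishes are in the magazine (within 12 mm of its middle) (x of dish_1 in the frame of square_mark between -0.02 and 0.02 m and y of dish_1 in the frame of square_mark between -0.02 and 0.02 m and height (world z) of dish_1 below 0.004 m and angle between dish_1's own z axis and vertical below 0.1 rad and linear speed of dish_1 below 0.02 m/s and value of joint plunger below 0.004 m and horizontal distance between each of dish_2, dish_3 and dispenser below 0.012 m); the robot touches nothing.
It fails at once if the ejected dish is lifted (its underside more than 12 mm above the worktop) or tipped more than 0.4 rad (height (world z) of dish_1 above 0.012 m or angle between dish_1's own z axis and vertical above 0.4 rad).
It fails at once if a second dish leaves the dispenser (its middle more than 25 mm from the magazine's, or lifted by 20 mm) (horizontal distance between any of dish_2, dish_3 and dispenser above 0.025 m or height (world z) of dish_2 above 0.034 m or height (world z) of dish_3 above 0.048 m).
It fails at once if a vial or beaker is moved more than 15 mm or tipped more than 0.4 rad (distance of any of vial_a, vial_b, beaker_a, beaker_b from where it was at the start of the episode above 0.015 m or angle between any of vial_a, vial_b, beaker_a, beaker_b's own z axis and vertical above 0.4 rad).
It also fails if it takes over 72 s, if anything falls off the work surface, if the arm or the gripper's body presses on something with over 40 N, if the wrist force passes 120 N, or if a joint passes its speed limit or range.

## Working session

There is one attempt and no reset: what is moved stays moved. The work goes in short steps, Python scripts to look and compute and a tool call to move; the robot and the scene stay as the last step left them, time stands still between calls to the robot, and variables do not carry over. Pictures are saved under pics/ and viewed, at most 10 in all, crops included, and the job is handed in when it is done.

Besides the shell and the picture viewer there is one more tool, called after ">>>" as name(argument=value, ...), one argument or row to a line, values as JSON. play_rows: Moves the arm, as the interface text tells. Shifts and turns lie within -1 to 1; 1 stands for 0.15 m of shift or pi/2 rad of turn. Its arguments: {"type":"object","properties":{"commands":{"type":"array"},"jaw":{"type":"number"},"squeeze":{"type":"number"}},"required":["commands"]}

```bash
ls; mkdir -p pics; cat > h.py <<'E'
from workcell import env
import numpy as np, cv2
def px2w(c,u,v,z):
    "pixel -> world at height z"
    K=np.array(c["camera_matrix"]);D=np.array(c["D"]);R=np.array(c["R"]);t=np.array(c["t"])
    p=cv2.undistortPoints(np.array([[[u,v]]],float),K,D)[0,0]
    d=R.T@np.array([p[0],p[1],1]);o=-R.T@t
    return o+d*(z-o[2])/d[2]
def cloud(c,depth):
    K=np.array(c["camera_matrix"]);D=np.array(c["D"]);R=np.array(c["R"]);t=np.array(c["t"])
    v,u=np.mgrid[0:400,0:640]
    p=cv2.undistortPoints(np.stack([u,v],-1).reshape(-1,1,2).astype(float),K,D)[:,0]
    X=np.c_[p,np.ones(len(p))]*depth.reshape(-1,1)
    return ((X-t)@R).reshape(400,640,3)
def proj(c,P):
    R=np.array(c["R"]);
    return cv2.projectPoints(np.array(P,float).reshape(-1,3),cv2.Rodrigues(R)[0],np.array(c["t"],float),np.array(c["camera_matrix"]),np.array(c["D"]))[0][:,0]
E
python3 - <<'E'
from h import *
np.set_printoptions(precision=3,suppress=True)
print(env.observe())
ims=[]
for n in ["scene","side"]:
    c=env.calibration(n); im,d=env.snapshot(n); ims.append(im); cv2.imwrite(f"pics/{n}0.png",im); W=cloud(c,d)
    for name in ["dispenser","plunger_top","dish_1","square_mark","round_mark","vial_a","beaker_a"]:
        for r in env.silhouettes(name,n):
            m=r["mask"]&(d>0); P=W[m]
            print(n,name,round(r["conf"],2),np.array(r["rect"]), np.median(P,0) if len(P) else "", np.percentile(P,[2,98],axis=0).round(3).tolist() if len(P) else "")
E
```

```text
pics
{'clock': 0.0, 'qpos': array([ 1.203,  0.126, -0.041,  1.405, -0.   ,  1.571]), 'qvel': array([ 0.001,  0.   , -0.   ,  0.001,  0.   , -0.   ]), 'tau': array([ -0.   , -43.591,  35.293,   0.017,  -0.   ,   0.   ]), 'position': array([0.189, 0.49 , 0.231]), 'orientation': array([-3.14 ,  0.   ,  2.774]), 'ft_force': array([ 0.18 , -1.218,  0.246]), 'torque': array([-0.038, -0.061,  0.024]), 'grip_force': 0.0, 'finger_gap': 0.9992151637642467}
scene dispenser 0.8 [251.5 191.5 302.9 249.6] [0.647 0.045 0.045] [[0.578, 0.004, 0.003], [0.711, 0.073, 0.092]]
scene plunger_top 0.71 [262.8 191.4 275.5 210.7] [0.675 0.034 0.089] [[0.663, -0.005, 0.008], [0.786, 0.047, 0.094]]
scene dish_1 0.64 [329.4 227.5 347.6 242.3] [ 0.551 -0.083  0.013] [[0.536, -0.109, 0.0], [0.585, -0.066, 0.017]]
scene dish_1 0.57 [243.1 247.5 262.3 266.5] [0.585 0.114 0.013] [[0.571, 0.096, 0.001], [0.611, 0.131, 0.016]]
scene dish_1 0.42 [274.  223.1 292.3 236.1] [0.603 0.028 0.042] [[0.581, 0.012, 0.031], [0.624, 0.046, 0.049]]
scene square_mark 0.84 [207.7 294.5 278.8 342.5] [0.428 0.202 0.   ] [[0.381, 0.145
[... 1858 characters left out ...]
8, 0.048, 0.044]]
side square_mark 0.55 [198.8 196.6 199.3 197.6] [0.384 0.222 0.002] [[0.382, 0.218, 0.0], [0.387, 0.223, 0.003]]
side round_mark 0.65 [328.5 169.6 343.7 183.8] [0.674 0.029 0.09 ] [[0.663, 0.018, 0.057], [0.69, 0.045, 0.093]]
side vial_a 0.91 [327.4 320.6 345.7 352.5] [ 0.419 -0.321  0.042] [[0.41, -0.327, 0.004], [0.434, -0.304, 0.054]]
side vial_a 0.55 [305.1 282.5 322.7 313.3] [ 0.441 -0.231  0.035] [[0.433, -0.237, 0.001], [0.457, -0.214, 0.054]]
side beaker_a 0.6 [375.1 265.  399.1 285.2] [ 0.604 -0.243  0.02 ] [[0.589, -0.259, 0.004], [0.626, -0.222, 0.062]]
side beaker_a 0.56 [282.3 161.2 293.2 176.6] [0.649 0.214 0.017] [[0.637, 0.202, -0.001], [0.673, 0.25, 0.035]]
```

View pics/scene0.png

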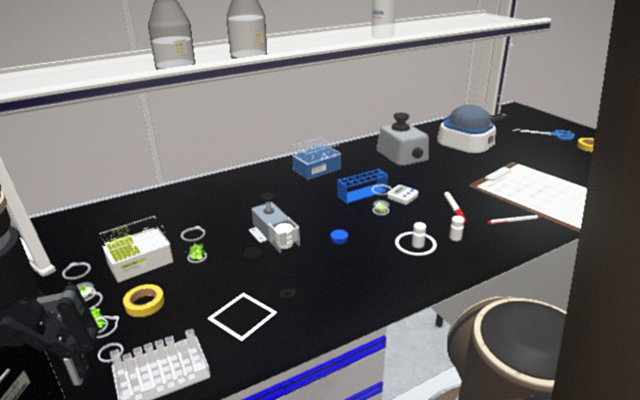

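View pics/side0.png

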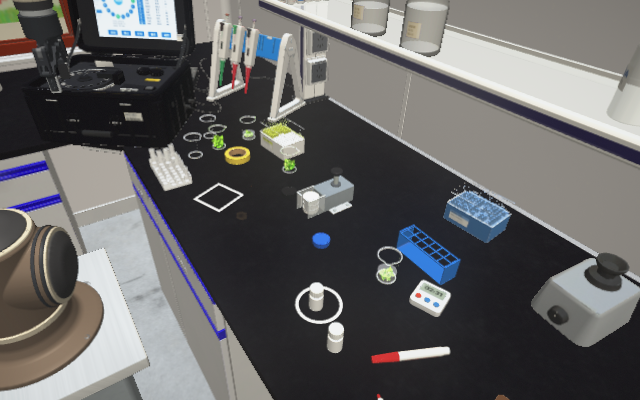

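The scene picture shows the dispenser at about (275,222), with white dishes at (287,232) and its knob at (269,200). The taped square is at (243,317) and the round mark with a vial at (416,241). Things that could be mistaken for what I want:
- **Knob:** the grey device's black knob at (402,118).
- **Dish:** the blue dish at (340,236), the black one at (253,252) and the dark one at (288,293).
- **Square:** none seen.

I choose the dispenser with the clear magazine and its knob at (269,200). Next I'll fit the geometry and make a close crop.

```bash
python3 - <<'E'
from h import *
np.set_printoptions(precision=4,suppress=True)
cr=[]
for n in ["scene","side"]:
    c=env.calibration(n); im,d=env.snapshot(n); W=cloud(c,d)
    x,y,z=W[...,0],W[...,1],W[...,2]
    ok=d>0
    k=ok&(abs(x-.675)<.03)&(abs(y-.03)<.03)&(z>.08)&(z<.1)
    (a,b),r=cv2.minEnclosingCircle(W[k][:,:2].astype(np.float32)); print(n,"knob",a,b,r,W[k].mean(0),k.sum())
    hs=ok&(x>.55)&(x<.75)&(abs(y-.03)<.06)&(z>.043)&(z<.053)&(abs(y-.03)<.05)
    print("housing top",cv2.minAreaRect(W[hs][:,:2].astype(np.float32)),hs.sum())
    wh=ok&(im.min(2)>120)&(abs(z)<.006)&(abs(x-.432)<.09)&(abs(y-.2)<.09)
    m=cv2.morphologyEx(wh.astype(np.uint8),cv2.MORPH_OPEN,np.ones((1,1)))
    nl,L,st,_=cv2.connectedComponentsWithStats(m,connectivity=8); i=1+st[1:,4].argmax()
    rv,ru=np.where(L==i); P=np.array([px2w(c,u,v,0)[:2] for u,v in zip(ru,rv)],np.float32)
    print("square",cv2.minAreaRect(P),len(P))
    dd=ok&(z>.009)&(z<.03)&(x>.35)&(x<.68)&(abs(y-.08)<.2)
    nl,L,st,ce=cv2.connectedComponentsWithStats(dd.astype(np.uint8))
    for i in range(1,nl):
        if st[i,4]>15: Q=W[L==i]; print("obj",ce[i],Q.min(0),Q.max(0))
    sh=ok&(z>.15)&(x>.3)&(x<1.2)&(y>-.6)&(y<.6)
    if sh.any(): print("high",W[sh].min(0), np.percentile(W[sh],[1,50],axis=0))
    u,v=proj(c,[.56,.06,.03])[0]; 
    u,v=int(u),int(v); cr.append(cv2.resize(im[v-70:v+70,u-90:u+90],None,fx=4,fy=4,interpolation=cv2.INTER_CUBIC)[:300*2])
cv2.imwrite("pics/c1.png",cv2.resize(np.vstack(cr),None,fx=.53,fy=.53))
for p in [(288,293)]: print(px2w(env.calibration("scene"),*p,.0))
print(px2w(env.calibration("side"),241,215,0))
E
```

```text
scene knob 0.6766641736030579 0.032135773450136185 0.01596260629594326 [0.6741 0.0336 0.0897] 109
housing top ((0.6469108462333679, 0.03188806027173996), (0.14051547646522522, 0.05618501454591751), 1.1959935426712036) 657
square ((0.4357481598854065, 0.1984294205904007), (0.09321238845586777, 0.0931827649474144), 21.89536476135254) 622
obj [278.2165 237.5842] [0.5755 0.0039 0.009 ] [0.6798 0.061  0.03  ]
obj [338.8795 234.8133] [ 0.5346 -0.1045  0.0091] [ 0.5747 -0.0631  0.0173]
obj [195.776 251.232] [0.6408 0.1996 0.0096] [0.6617 0.2318 0.0295]
obj [252.1276 253.2041] [0.5708 0.0936 0.009 ] [0.6117 0.1322 0.0172]
obj [168.4643 255.6429] [0.6605 0.2659 0.0097] [0.6674 0.2797 0.0297]
high [ 0.3366 -0.6     0.15  ] [[ 0.7691 -0.5698  0.1531]
 [ 1.0572  0.1588  0.3621]]
side knob 0.6768620610237122 0.03201363608241081 0.016202708706259727 [0.6741 0.0284 0.0899] 100
housing top ((0.645469605922699, 0.030453823506832123), (0.14057929813861847, 0.05700043588876724), 1.8548797369003296) 637
square ((0.43526941537857056, 0.20415230095386505), (0.09357066452503204, 0.09487389028072357), 21.837711334228516) 298
obj [284.0606 154.5152] [0.6628 0.2643 0.0091] [0.6797 0.2796 0.0296]
obj [289.3333 164.8462] [0.642  0.1998 0.0093] [0.6704 0.2306 0.03  ]
obj [288.6667 191.5259] [0.5696 0.0911 0.0091] [0.6102 0.1305 0.0173]
obj [320.0722 205.8935] [0.5755 0.0017 0.0091] [0.6798 0.0555 0.0299]
obj [320.7931 239.5961] [ 0.5346 -0.1043  0.0092] [ 0.5747 -0.0641  0.0169]
high [ 0.3    -0.4906  0.15  ] [[ 0.3912 -0.4659  0.1527]
 [ 0.9523 -0.1571  0.3628]]
[0.448  0.0978 0.    ]
[0.4496 0.1037 0.    ]
```

View pics/c1.png

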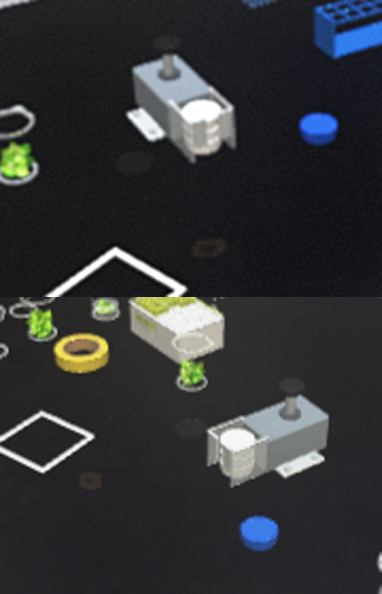

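The crop confirms it: the clear-walled dispenser holds white dishes, its exit faces the robot (-x), and the blue and black look-alikes stand apart. The brown patch near (0.449, 0.10) is flat. My estimates are:

| Item | x, y (m) | Yaw |
|---|---|---|
| Dispenser origin | (0.602, 0.030) | about 1.5° |
| Knob | (0.677, 0.032) | – |
| Square | (0.4355, 0.201) | – |

I'll turn the tool to yaw 2.033 so it already faces the push direction, then go above the knob.

>>> play_rows(
  commands=[
    [0,0,0,0,0,0.059],
    [0,0,0,0,0,0.059],
    [0,0,0,0,0,0.059],
    [0,0,0,0,0,0.059],
    [0,0,0,0,0,0.059],
    [0,0,0,0,0,0.059],
    [0,0,0,0,0,0.059],
    [0,0,0,0,0,0.059],
  ],
  jaw=1,
)

```text
clock: 1.7
position: [0.1888, 0.4898, 0.2313]
orientation: [-3.142, 0.0, 2.029]
ft_force: [-1.0, 0.4, 0.5]
finger_gap: -0.0
grip_force: 0.0
```

>>> play_rows(
  commands=[
    [-0.209,0.0775,0.01,0,0,0],
    [-0.209,0.0775,0.01,0,0,0],
    [-0.209,0.0775,0.01,0,0,0],
    [-0.209,0.0775,0.01,0,0,0],
    [-0.209,0.0775,0.01,0,0,0],
    [-0.209,0.0775,0.01,0,0,0],
    [-0.209,0.0775,0.01,0,0,0],
    [-0.209,0.0775,0.01,0,0,0],
    [-0.209,0.0775,0.01,0,0,0],
    [-0.209,0.0775,0.01,0,0,0],
    [-0.209,0.0775,0.01,0,0,0],
    [-0.209,0.0775,0.01,0,0,0],
    [-0.209,0.0775,0.01,0,0,0],
    [-0.209,0.0775,0.01,0,0,0],
    [-0.209,0.0775,0.01,0,0,0],
    [-0.209,0.0775,0.01,0,0,0],
    [-0.209,0.0775,0.01,0,0,0],
    [-0.209,0.0775,0.01,0,0,0],
    [-0.209,0.0775,0.01,0,0,0],
    [-0.209,0.0775,0.01,0,0,0],
  ],
)

```text
clock: 3.7
position: [0.6771, 0.031, 0.2012]
orientation: [3.142, -0.0, 2.032]
ft_force: [0.7, 0.1, 0.5]
finger_gap: -0.001
grip_force: 0.0
```

>>> play_rows(
  commands=[
    [0,0.004,0.168,0,0,0],
    [0,0.003,0.168,0,0,0],
    [0,0,0.168,0,0,0],
    [0,0,0.168,0,0,0],
    [0,0,0,0,0,0],
    [0,0,0.062,0,0,0],
    [0,0,0.062,0,0,0],
    [0,0,0.062,0,0,0],
    [0,0,0.062,0,0,0],
    [0,0,0,0,0,0],
    [0,0,0,0,0,0],
    [0,0,0,0,0,0],
  ],
)

```text
clock: 4.9
position: [0.678, 0.0326, 0.0648]
orientation: [3.139, 0.001, 2.032]
ft_force: [-0.5, 0.4, 4.4]
finger_gap: -0.001
grip_force: 2.2
```

>>> play_rows(
  commands=[
    [0,0,0.013,0,0,0],
    [0,0,0.007,0,0,0],
    [0,0,0,0,0,0],
    [0,0,0,0,0,0],
  ],
)

```text
clock: 5.3
position: [0.678, 0.0326, 0.063]
orientation: [3.139, 0.001, 2.032]
ft_force: [-3.2, 0.1, 12.7]
finger_gap: 0.006
grip_force: 6.5
```

```bash
cat > look.py <<'E'
from h import *
import sys
np.set_printoptions(precision=4,suppress=True)
cr=[]
for n in ["scene","side"]:
    c=env.calibration(n); im,d=env.snapshot(n); W=cloud(c,d); x,y,z=W[...,0],W[...,1],W[...,2]
    m=(d>0)&(im.min(2)>95)&(z>.008)&(z<.02)&(x>.35)&(x<.57)&(abs(y-.1)<.2)
    nl,L,st,ce=cv2.connectedComponentsWithStats(m.astype(np.uint8),connectivity=8)
    for i in range(1,nl):
        if st[i,4]>8:
            Q=W[(L==i)&(z>.0115)]
            if len(Q)>4: print(n,ce[i],st[i,4],"circle",cv2.minEnclosingCircle(Q[:,:2].astype(np.float32)),Q[:,2].max())
    u,v=proj(c,[.52,.08,.03])[0].astype(int); v=max(v,75)
    cr.append(cv2.resize(im[v-75:v+75,u-100:u+100],None,fx=2,fy=2,interpolation=cv2.INTER_CUBIC))
if len(sys.argv)>1: cv2.imwrite(sys.argv[1],np.hstack(cr))
E
python3 look.py pics/l1.png
```

```text
scene [299.3481 254.9209] 316 circle ((0.5363900065422058, 0.028456099331378937), 0.035239189863204956) 0.017727703115471952
side [182.0133 181.6   ] 75 circle ((0.37488871812820435, 0.29572492837905884), 0.024788711220026016) 0.01965338676709015
side [287.3091 216.1382] 275 circle ((0.5361002087593079, 0.02874944917857647), 0.035293933004140854) 0.01702590968115805
```

View pics/l1.png

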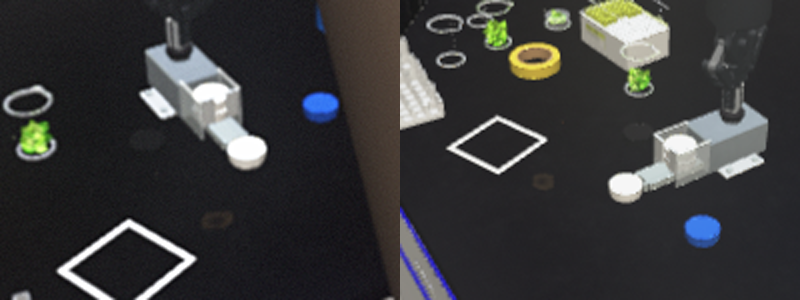

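The plunger is on its stop (12.7 N at z 0.063), and the dish lies just ahead of the extended pusher at about (0.521, 0.028). I'll let the plunger up slowly.

>>> play_rows(
  commands=[
    [0,0,-0.05,0,0,0],
    [0,0,-0.06,0,0,0],
    [0,0,-0.06,0,0,0],
    [0,0,-0.06,0,0,0],
    [0,0,-0.1,0,0,0],
    [0,0,-0.15,0,0,0],
    [0,0,-0.2,0,0,0],
    [0,0,0,0,0,0],
  ],
)

```text
clock: 6.2
position: [0.679, 0.0326, 0.1675]
orientation: [3.135, 0.003, 2.032]
ft_force: [1.3, 0.7, 0.4]
finger_gap: 0.002
grip_force: 0.0
```

```bash
python3 look.py pics/l2.png; python3 - <<'E'
from h import *
for n in ["scene","side"]:
    c=env.calibration(n); im,d=env.snapshot(n); W=cloud(c,d); x,y,z=W[...,0],W[...,1],W[...,2]
    k=(d>0)&(np.hypot(x-.677,y-.032)<.02)&(z>.05)&(z<.12); print(n,"knob z",np.percentile(z[k],[50,95,99]) if k.any() else 0)
    k=(d>0)&(np.hypot(x-.602,y-.03)<.015)&(z<.06); print("stack",np.percentile(z[k],[50,90]))
E
```

```text
scene [302.0141 257.4695] 213 circle ((0.5220465064048767, 0.025992650538682938), 0.021798333153128624) 0.01760141884644366
side [182.2532 181.8987] 79 circle ((0.3744993507862091, 0.2953953146934509), 0.024575432762503624) 0.019884519947660197
side [282.5    217.8706] 170 circle ((0.5224958658218384, 0.027459919452667236), 0.02106495201587677) 0.01682436782002513
scene knob z [0.08410915 0.09295431 0.09368645]
stack [0.02337292 0.02915803]
side knob z [0.08442288 0.0924089  0.09310865]
stack [0.02819543 0.02941483]
```

View pics/l2.png

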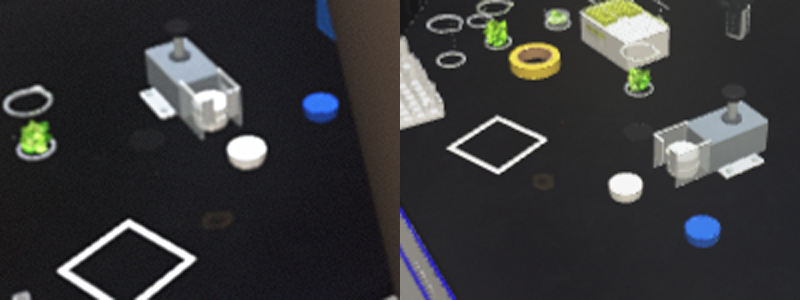

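The dish rests at (0.522, 0.027), the plunger is up and two dishes remain in the magazine. I'll go behind the dish on the side away from the square, with the fingers about 21 mm apart as a cradle.

>>> play_rows(
  commands=[
    [0.01,-0.0956,0,0,0,0],
    [0.01,-0.0956,0,0,0,0],
    [0.01,-0.0956,0,0,0,0],
    [0.01,-0.0956,0,0,0,0],
    [0.01,-0.0956,0,0,0,0],
    [0.01,-0.0956,0,0,0,0],
    [0.01,-0.0956,0,0,0,0],
    [0.01,-0.0956,0,0,0,0],
    [0.01,-0.0956,0,0,0,0],
    [0.01,-0.0956,0,0,0,0],
    [0,0,0,0,0,0],
    [0,0,0,0,0,0],
  ],
  jaw=0.75,
)

```text
clock: 7.6
position: [0.5418, -0.0179, 0.1617]
orientation: [-3.141, -0.0, 2.032]
ft_force: [-0.3, -0.5, 0.5]
finger_gap: 0.247
grip_force: 0.0
```

>>> play_rows(
  commands=[
    [0,0,0.146,0,0,0],
    [0,0,0.146,0,0,0],
    [0,0,0.146,0,0,0],
    [0,0,0.146,0,0,0],
    [0,0,0.146,0,0,0],
    [0,0,0.146,0,0,0],
    [0,0,0.058,0,0,0],
    [0,0,0.058,0,0,0],
    [0,0,0.055,0,0,0],
    [0,0,0,0,0,0],
  ],
)

```text
clock: 8.6
position: [0.5419, -0.0179, 0.0046]
orientation: [-3.141, -0.0, 2.032]
ft_force: [0.5, 0.0, -0.3]
finger_gap: 0.251
grip_force: 0.0
```

```bash
python3 look.py pics/l3.png
```

```text
scene [320.0714 250.1429] 14 circle ((0.5224035978317261, -0.016266342252492905), 0.0025457115843892097) 0.019067174402811617
scene [302.0948 257.4313] 211 circle ((0.5230933427810669, 0.028770774602890015), 0.02126091532409191) 0.017149874092682902
side [182.1467 181.7067] 75 circle ((0.37513822317123413, 0.2957526445388794), 0.025161728262901306) 0.01988336282496424
side [280.6293 219.0086] 116 circle ((0.5194949507713318, 0.02691471017897129), 0.021261509507894516) 0.017462167434771077
```

View pics/l3.png

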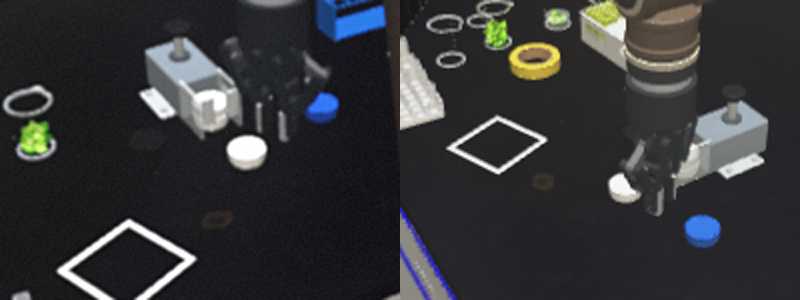

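The fingers stand behind the dish at (0.542, -0.018), clear of the dispenser. I'll push most of the way, then look.

>>> play_rows(
  commands=[
    [0.03,0,0,0,0,0],
    [0.04,0,0,0,0,0],
    [0.04,0,0,0,0,0],
    [0.05,0,0,0,0,0],
    [0.067,0,0,0,0,0],
    [0.067,0,0,0,0,0],
    [0.067,0.001,0,0,0,0],
    [0.067,0.001,0,0,0,0],
    [0.067,0.001,0,0,0,0],
    [0.067,0.001,0,0,0,0],
    [0.067,0.001,0,0,0,0],
    [0.067,0.001,0,0,0,0],
    [0.067,0.001,0,0,0,0],
    [0.067,0.001,0,0,0,0],
    [0.067,0.001,0,0,0,0],
    [0.067,0.001,0,0,0,0],
    [0.067,0.001,0,0,0,0],
    [0.05,0,0,0,0,0],
    [0.02,0,0,0,0,0],
    [0,0,0,0,0,0],
  ],
)

```text
clock: 10.7
position: [0.4698, 0.1311, 0.0052]
orientation: [-3.142, -0.0, 2.033]
ft_force: [-0.0, -0.2, 0.7]
finger_gap: 0.254
grip_force: 0.0
```

```bash
python3 look.py pics/l4.png
```

```text
scene [258.8896 295.495 ] 299 circle ((0.45719948410987854, 0.1530488282442093), 0.02441927045583725) 0.018903701258910853
side [182.3158 181.6447] 76 circle ((0.37521934509277344, 0.29623791575431824), 0.02471909299492836) 0.01972592755562977
side [229.9153 201.0339] 59 circle ((0.4458507299423218, 0.155168354511261), 0.016994206234812737) 0.017416551429523894
side [241.6 206.6] 10 circle ((0.45806801319122314, 0.1154915988445282), 0.0036647282540798187) 0.01974377596271128
```

View pics/l4.png

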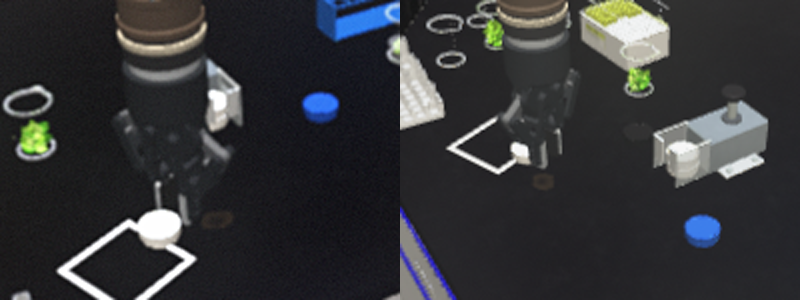

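The dish sits in the cradle at about (0.457, 0.156), entering the square at its near corner. About 50 mm remains.

>>> play_rows(
  commands=[
    [0.03,0,0,0,0,0],
    [0.05,0.001,0,0,0,0],
    [0.055,0.001,0,0,0,0],
    [0.055,0.001,0,0,0,0],
    [0.055,0.001,0,0,0,0],
    [0.04,0.001,0,0,0,0],
    [0.025,0,0,0,0,0],
    [0.015,0,0,0,0,0],
    [0,0,0,0,0,0],
    [-0.03,0,0,0,0,0],
    [-0.08,0,0,0,0,0],
    [-0.1,0,0,0,0,0],
    [0,0,-0.2,0,0,0],
    [-0.1,0,-0.25,0,0,0],
    [-0.2,0,-0.25,0,0,0],
    [-0.2,0,-0.2,0,0,0],
    [0,0,0,0,0,0],
  ],
)

```text
clock: 12.5
position: [0.5003, 0.0764, 0.1448]
orientation: [3.134, 0.004, 2.028]
ft_force: [-0.4, 0.9, -0.5]
finger_gap: 0.249
grip_force: 0.0
```

```bash
python3 look.py; python3 - <<'E'
from h import *
cr=[]
for n in ["scene","side"]:
    c=env.calibration(n); im,d=env.snapshot(n); u,v=proj(c,[.48,.12,.01])[0].astype(int); v=max(v,75)
    cr.append(cv2.resize(im[v-75:v+75,u-100:u+100],None,fx=2,fy=2))
cv2.imwrite("pics/f.png",np.hstack(cr))
E
```

```text
scene [240.515  310.3821] 301 circle ((0.43564268946647644, 0.20066817104816437), 0.020861905068159103) 0.016561586563671474
side [182.4167 181.6111] 72 circle ((0.3751663267612457, 0.2960427403450012), 0.02467946708202362) 0.01985860631033267
side [218.4932 193.2534] 146 circle ((0.4348774552345276, 0.19995743036270142), 0.021700438112020493) 0.01842630007021392
```

View pics/f.png

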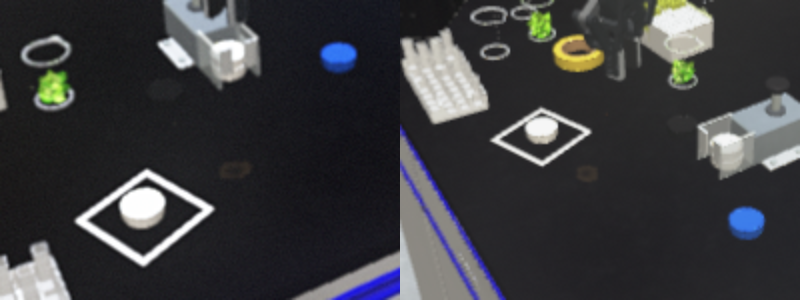

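The dish lies flat in the middle of the square, at about (0.435, 0.200). The gripper is clear and the plunger is up with two dishes in the magazine, so I'm handing in.

```bash
python3 -c "
from workcell import env
print(env.job_done())"
```

```text
the job is handed in; nothing more can be done
None
```

I pressed the plunger fully once, and one dish came out. I pushed it flat to about the middle of the taped square, roughly 1–2 mm off by camera, and handed the job in after about 13 s. The plunger is up, the other two dishes are in the magazine, and the arm never went near the vials or beakers; the hand-in call returned no verdict.

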